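# Load the drilling jig with the bottom board of a blocked magazine

### The job

The round tin and the little carton stand in the way in front of the board magazine: set both aside, upright, on the black rubber mat, then draw the bottom walnut board out of the magazine by its projecting end and lay it flat on the drilling jig's bed, squarely and centred between the two end stops. Only then put the tin and the carton back, each upright where it stood at first. The other boards stay stacked in the magazine (do not lift them out), and leave the bin, the square and the calculator where they are.

Things in the scene. Friction and masses are not known exactly. Their poses are not given: they have to be found in the camera images.
- bottom_board: the board to fetch: walnut, 130 x 50 x 12 mm, 60 g; at the start the lowest of three equal boards in the magazine, underside 10 mm above the bench, its 44 mm towards magazine -x projecting from the outlet, to be pinched there by its sides. Origin: centre of its underside; x along its length, y across, z up (either way round is the same).
- top_board: the uppermost board of the stack, same kind, lying at the start 24 mm higher than the bottom one and 52 mm further back (towards magazine +x); between them lies a third, equal board straight under it. When the bottom board is out, these two drop by 12 mm and stay. Origin: centre of its underside, axes along length, width, up.
- magazine: fixed open-topped magazine: plywood floor 10 mm thick, 6 mm aluminium walls 52 mm high, inside 54 mm wide. Origin on the bench under the bottom board's centre at the start; x along the boards. Spans x -21 to +122 mm. Outlet faces -x: the front wall there starts 26 mm above the bench, so only the bottom board passes under it, towards -x. Drawn 90 mm or more it is clear; it slides with a few N.
- jig: fixed drilling jig: plywood base 180 x 84 x 8 mm with a raised aluminium bed 130 x 50 mm (the board's own outline), its top 14 mm above the bench. Two dark steel stops stand across the ends, inner faces at x -73 and +73 mm, 50 mm wide, tops 24 mm above the bench; long sides open. Origin: centre of the underside, on the bench; x along the bed. The board lies along x, either way round.
- mat: fixed black rubber mat, 170 (x) x 110 (y) x 4 mm, the side area. Origin: centre of its underside, on the bench.
- tin: closed round steel tin, 54 mm diameter, 62 mm high, 0.17 to 0.35 kg, standing in front of the magazine's outlet on one side of the board's path. Origin: centre of its underside, z up.
- carton: small square cardboard carton with a white paper band and square white top label, 50 x 50 mm, 60 mm high, 0.17 to 0.35 kg, standing beside the tin in front of the outlet on the other side of the path. Origin: centre of its underside, x and y square to its sides, z up.
- bin: bystander: open blue parts bin with screws, 150 x 100 x 72 mm, beyond the work. Origin: centre of its underside.
- square: bystander: try square, wooden stock 100 x 22 x 14 mm along x, steel blade 170 mm long towards +y, lying flat beyond the work. Origin: underside of the stock's centre.
- calculator: bystander: black pocket calculator 130 x 75 x 14 mm, lying flat beyond the work. Origin: centre of its underside.

How it is judged:
By the outcome, as a careful person would: the job done as asked, in the order asked, and still so for the second after the job is handed in, with the robot touching nothing.
It also fails if it takes over 128 s, if anything falls off the work surface, if the arm or the gripper's body presses on something with over 40 N, if the wrist force passes 120 N, or if a joint passes its speed limit or range.

### The arm

A 6-joint arm with a two-finger parallel gripper is mounted at the origin on the work surface. World frame = base frame: x ahead of the robot, y to its left, z up, the work surface at z = 0. Lengths are in m, angles in rad, forces in N, time in s.
With the tool pointing down it reaches from about 0.375 to 0.825 m from the base axis. Payload 5.5 kg.
Tool frame: the origin (TCP) lies between the finger pads; the fingertips stand 17 mm ahead of it and the grasp point (between the pads) lies 2 mm behind it; z points along the fingers, y is the direction in which the jaws open and shut (so a half turn about z gives the same grasp; the last joint's range is limited). The gripper opens to 85 mm and grips with 20 to 120 N. Pads are 22 mm wide; open, the fingers measure 114 mm over their backs; the gripper's body (76 mm by 85 mm) begins 54 mm behind the grasp point. The pads swing forward as they close: fully open they stand 13 mm farther back than shut.
Start: joints at [1.324, 0.314, -0.047, 1.21, 0, 1.571], TCP at [0.147, 0.582, 0.248] pointing down, gripper open.
Joint ranges: [-2.67, 2.67], [-0.69, 1.73], [-1.03, 1.25], [-2.08, 2.16], [-1.42, 1.45], [-3.14, 3.14]. Speed limits (rad/s): [2.39, 2.39, 3.01, 3.14, 3.14, 3.14].

### API

Orientations are given as a unit quaternion [w, x, y, z].
In Python, from bench import arm gives the robot as it stands.
- The arm moves only by the tool jog_arm, never from a script. Its argument "series" is a list of rows, each a list of 3 entries, a list of its own where there are three numbers: the shift along the world's x, y, z in mm, then the turn, a rotation vector about the world's x, y, z in rad, then the gripper command: -1 is shut, 1 is fully open, values between are in proportion. In form: [[[dx, dy, dz], [ax, ay, az], jaw], ...]. A call has 1 to 8 rows; each row is the pose to reach, as a shift and turn from the pose commanded when the call began; what a row does not reach only later rows make up. A row lasts 1/8 s, in which the tool goes at most 62.5 mm and 10.7 degrees, less where a joint would pass 70% of its speed; a pose out of reach is approached as far as the arm can. A call with a gripper value outside its range is refused whole. The fingers move at their own pace and stop on an object; the grip force is fixed at half the most. Time passes only in rows, so rows that repeat a pose let the fingers close. It gives the time, the measured TCP pose, the force and the opening at its end, in the units of the state.
- arm.sense(): the state, without advancing time (a new reading comes with each control period).
- arm.get_image(name): name is "side" or "top"; returns a dict with "frame" (420x560x3 uint8, red, green, blue), "z_map" (420x560 float32, m along the optical axis (not along the pixel's ray), 0 where there is no reading), "vertical_fov" (degrees; the focal length in pixels is half the picture's height over the tangent of half this angle, whatever the lens; pixels are square), "cx", "cy" (the principal point, pixels), "eye" and "attitude" of the camera in the world. Camera axes: x right, y down, z forward; pixel columns grow to the right and rows downward; lengths in m; the calibration is good to about 2 mm. A picture is of the moment at which its call begins.
- arm.finish_job(): hands the job in, once; it reports no verdict.
Trained networks look in a picture, given as the dict that the camera call returned (one of the last four; its "shot" number tells which), for a name from the list of things; names that differ only in an ending like _2 or _b are one class to them, and where a whole thing is asked for, a point or a joint stands for the part that bears it (a point fixed in the world has none). Each returns a list of dicts, best first, with "score" (0 to 1); they miss things now and then, are a little off and sometimes report something else, mostly with a low value. They report only what shows in the picture. A call takes as long as a camera call.
- arm.boxes_of(picture, query): "position" ([x, y, z] in m, in world coordinates, good to about 4 mm: the middle of the surface that is visible of it).
- arm.regions_of(picture, query): "mask" (420x560 bool, what is visible of it).
- arm.mark_of(picture, query): "position" ([x, y, z] in m, in world coordinates, good to about 4 mm: a listed point, or the origin of a listed thing).
The state is a dict: "time_s": time; "joint_positions": joint angles; "joint_velocities": joint speeds; "tau": joint torques, N m; "eef_pos": TCP position; "tcp_rot": TCP orientation; "ft_force": force on the tool from outside, world axes, zero at the start; "ft_torque": the same for the moment, N m; "grip_width": finger opening in m.
Only numpy, scipy, OpenCV 4.12 (cv2) and the standard library are available. Lean on these libraries where they do the work, as an engineer would, in place of code of your own. Each camera call takes 0.05 s, during which the arm holds its last target.

## Working session

There is one attempt and no reset: what is moved stays moved. The work goes in short steps, Python scripts to look and compute and a tool call to move; the robot and the scene stay as the last step left them, time stands still between calls to the robot, and variables do not carry over. Pictures are saved under pics/ and viewed, and the job is handed in when it is done.

Besides the shell and the picture viewer there is one more tool, called as name(argument=value, ...) on one line, values as JSON. jog_arm: Moves the arm, as the interface text tells. Its arguments: {"type":"object","properties":{"series":{"type":"array"}},"required":["series"]}

```bash
ls; mkdir -p pics
cat > h.py <<'E'
import numpy as np, cv2
from bench import arm
from scipy.spatial.transform import Rotation as R
def rot(att):
    a=np.array(att,float)
    return a if a.shape==(3,3) else R.from_quat([a[1],a[2],a[3],a[0]]).as_matrix()
def cloud(p):
    f=210/np.tan(np.radians(p["vertical_fov"])/2)
    z=p["z_map"]; v,u=np.mgrid[:420,:560]
    c=np.stack([(u-p["cx"])/f*z,(v-p["cy"])/f*z,z],-1)
    w=c@rot(p["attitude"]).T+np.array(p["eye"]); w[z==0]=np.nan
    return w
def save(p,n): cv2.imwrite("pics/"+n,p["frame"][:,:,::-1])
E
python3 - <<'E'
from h import *
print(arm.sense())
for n in("top","side"):
    p=arm.get_image(n); save(p,n+"0.png"); print(n,p["eye"],p["attitude"],p["vertical_fov"])
    w=cloud(p); np.save(n+"0.npy",w)
    for q in("bottom_board","top_board","magazine","jig","mat","tin","carton","bin","square","calculator"):
        try: print(q,[(np.round(d["position"],4).tolist(),round(d["score"],2)) for d in arm.mark_of(p,q)[:3]])
        except Exception as e: print(q,e)
        m=arm.regions_of(p,q)
        if m:
            k=m[0]["mask"]; np.save(f"m_{n}_{q}.npy",k); print("   px",k.sum(),np.round(np.nanmedian(w[k],0),4),m[0]["score"])
E
```

```text
pics
{'time_s': 0.0, 'joint_positions': array([ 1.32398849e+00,  3.14244813e-01, -4.80866469e-02,  1.21021019e+00,
        1.07248929e-05,  1.57079009e+00]), 'joint_velocities': array([-2.74092679e-04,  3.15769083e-04,  1.53800844e-03, -2.41991833e-03,
        2.46844612e-04, -3.30786065e-05]), 'tau': array([ 2.10433856e-03, -5.39589214e+01,  3.39747584e+01,  1.93115923e-02,
        5.81845211e-05, -6.78506808e-06]), 'eef_pos': array([0.14644584, 0.58127637, 0.24741997]), 'tcp_rot': array([-1.12740873e-04,  1.23087809e-01,  9.92395400e-01, -8.65363079e-04]), 'ft_force': array([ 0.01337466, -0.76447605, -0.1782389 ]), 'ft_torque': array([-0.00116421,  0.01514623, -0.00397108]), 'grip_width': 0.08545979353815496}
top [ 0.40601709 -0.00589038  1.14600874] [-0.06684301  0.70865069 -0.69919742  0.06685186] 49.535650193447125
bottom_board [([0.5615, 0.2591, 0.0089], 0.81)]
top_board [([0.5609, 0.3126, 0.0303], 0.97)]
   px 1104 [0.5622 0.312  0.0464] 0.91
magazine [([0.5617, 0.2624, -0.0029], 0.93)]
   px 938 [0.5384 0.3008 0.0454] 0.71
jig [([0.5272, -0.3468, -0.0057], 0.6)]
   px 2436 [ 
[... 805 characters left out ...]
.3146 0.046 ] 0.93
magazine []
   px 2001 [0.5313 0.3403 0.0352] 0.7
jig []
   px 802 [ 0.5194 -0.3279  0.0107] 0.66
mat [([0.5407, -0.0654, 0.0024], 0.65)]
   px 1382 [ 0.5307 -0.0631  0.004 ] 0.93
tin [([0.6067, 0.1175, 0.0015], 0.79)]
   px 750 [0.5962 0.1331 0.046 ] 0.68
carton [([0.5237, 0.1293, 0.003], 0.84), ([0.5604, 0.26, 0.0029], 0.56)]
   px 834 [0.5148 0.1527 0.0468] 0.66
bin [([0.7666, 0.0658, 0.0001], 0.86), ([0.6047, 0.1197, -0.001], 0.26)]
   px 2817 [0.7582 0.076  0.0417] 0.77
square [([0.7421, -0.2569, 0.0022], 0.59), ([0.567, 0.3146, 0.0365], 0.25)]
   px 395 [ 0.7781 -0.2349  0.0085] 0.68
calculator [([0.7436, 0.2884, 0.0022], 0.84)]
   px 1550 [0.7349 0.2962 0.0124] 0.85
```

View pics/top0.png

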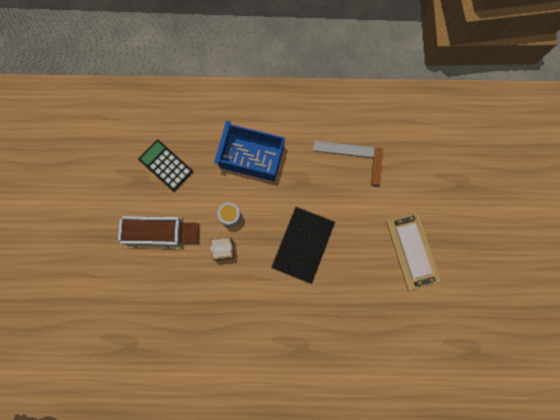

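View pics/side0.png

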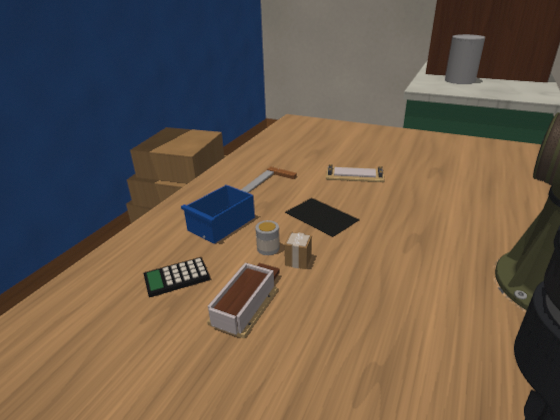

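Run:
```python
import numpy as np,cv2
w=np.load("top0.npy"); s=np.load("side0.npy")
def rect(w,zl,zh,xr,yr,lab):
    m=(w[...,2]>zl)&(w[...,2]<zh)&(w[...,0]>xr[0])&(w[...,0]<xr[1])&(w[...,1]>yr[0])&(w[...,1]<yr[1])
    n,L,st,_=cv2.connectedComponentsWithStats(m.astype(np.uint8))
    if n<2: print(lab,"none");return
    k=1+np.argmax(st[1:,4]); P=w[L==k]
    r=cv2.minAreaRect((P[:,:2]*1000).astype(np.float32))
    print(lab,len(P),"c",np.round(r[0],1),"size",np.round(r[1],1),"ang",round(r[2],1),"z",np.round(np.median(P[:,2]),4),"mean",np.round(P.mean(0)*1000,1))
for n,c in(("top",w),("side",s)):
    print(n)
    rect(c,.05,.075,(.56,.66),(.06,.17),"tin")
    rect(c,.05,.075,(.47,.56),(.07,.19),"carton")
    rect(c,.018,.028,(.53,.60),(.14,.235),"bboard")
    rect(c,.04,.049,(.50,.62),(.2,.42),"tboard")
    rect(c,.049,.06,(.46,.66),(.18,.46),"magwalls")
    rect(c,.0105,.018,(.45,.6),(-.46,-.23),"bed")
    rect(c,.005,.035,(.42,.63),(-.5,-.2),"jig")
    rect(c,.002,.007,(.42,.66),(-.18,.05),"mat")
```

```text
top
tin 406 c [605.7 116.2] size [54.1 53.1] ang 46.4 z 0.0635 mean [604.4 115.8  63.4]
carton 454 c [520.8 131.3] size [50.7 51.3] ang 6.5 z 0.0605 mean [520.3 131.   60.5]
bboard 314 c [562.2 215.1] size [50.4 39.8] ang 0.5 z 0.0222 mean [561.1 215.   22.2]
tboard 1031 c [564.2 312.6] size [132.4  56.2] ang 89.0 z 0.0461 mean [563.1 312.3  45.9]
magwalls 392 c [562.7 310.4] size [144.1  66.5] ang 89.5 z 0.052 mean [562.5 310.   52.3]
bed 1005 c [ 524.1 -344.9] size [142.4  64.3] ang 15.9 z 0.0142 mean [ 524.3 -344.3   14.2]
jig 2346 c [ 524.6 -343.5] size [181.7  86.8] ang 16.2 z 0.012 mean [ 523.8 -342.4   12.6]
mat 2336 c [541.1 -65.2] size [134.2 191.4] ang 72.5 z 0.0043 mean [537.4 -67.8   4.3]
side
tin 342 c [604.1 116.8] size [51.1 56.9] ang 25.6 z 0.063 mean [601.  122.4  61.4]
carton 395 c [520.1 132.2] size [50.4 55.6] ang 9.1 z 0.06 mean [518.2 136.5  59. ]
bboard 102 c [557.9 203.2] size [25.6 56.1] ang 70.7 z 0.022 mean [556.4 203.5  21.8]
tboard 1529 c [559.8 311.9] size [142.9  63.2] ang 89.9 z 0.046 mean [560.7 315.9  45.8]
magwalls 548 c [561.8 310.9] size [143.9  67.3] ang 89.7 z 0.0517 mean [560.8 315.5  51.6]
bed 324 c [ 525.8 -344.2] size [129.8  59.9] ang 14.8 z 0.0138 mean [ 524.  -341.2   13.8]
jig 707 c [ 524.5 -344.1] size [179.3  89. ] ang 15.8 z 0.0126 mean [ 521.  -333.7   12.2]
mat 1359 c [536.2 -70.1] size [115.1 171.5] ang 69.3 z 0.004 mean [533.3 -64.3   4. ]
```

Run:
```python
import numpy as np,cv2
from scipy.optimize import minimize
w=np.load("top0.npy"); im=cv2.imread("pics/top0.png")
m=((im.max(2)<40)&(abs(w[...,0]-.54)<.13)&(abs(w[...,1]+.066)<.12)).astype(np.uint8)
m=cv2.morphologyEx(m,cv2.MORPH_CLOSE,np.ones((5,5)))
n,L,st,_=cv2.connectedComponentsWithStats(m);k=1+np.argmax(st[1:,4]);P=w[L==k]*1000
print("mat",cv2.minAreaRect(P[:,:2].astype(np.float32)))
def fit(P,lx,ly,a0,lab):
    P=P[:,:2]; c0=P.mean(0)
    def cost(t):
        c,s=np.cos(t[2]),np.sin(t[2]);d=P-t[:2]
        x=abs(d@[c,s])-lx/2;y=abs(d@[-s,c])-ly/2
        return (np.maximum(x,0)**2+np.maximum(y,0)**2).sum()
    b=min((minimize(cost,[*c0,a0+da],method="Nelder-Mead",options=dict(xatol=1e-4,fatol=1e-4,maxiter=4000)) for da in(-.1,0,.1)),key=lambda r:r.fun)
    print(lab,len(P),np.round(b.x[:2],1),np.degrees(b.x[2]),b.fun)
def sel(zl,zh,xr,yr):
    m=(w[...,2]>zl)&(w[...,2]<zh)&(w[...,0]>xr[0])&(w[...,0]<xr[1])&(w[...,1]>yr[0])&(w[...,1]<yr[1])
    n,L,st,_=cv2.connectedComponentsWithStats(m.astype(np.uint8));return w[L==1+np.argmax(st[1:,4])]*1000
fit(sel(.055,.07,(.47,.56),(.07,.19)),49,49,.11,"carton")
fit(sel(.005,.035,(.42,.63),(-.5,-.2)),179,83,.28,"jig")
J=sel(.005,.035,(.42,.63),(-.5,-.2))
B=J[(J[:,2]>12)&(J[:,2]<17)]; fit(B,130,50,.28,"bed")
S=J[J[:,2]>20]; print("stops",len(S)); fit(S,160,49,.28,"stops")
a=S[S[:,0]>524].mean(0);b=S[S[:,0]<524].mean(0);print(a,b,(a+b)/2,np.degrees(np.arctan2(*(a-b)[1::-1])),np.linalg.norm(a-b))
W=sel(.049,.06,(.46,.66),(.18,.46));fit(W,143,66,1.57,"magazine")
fit(sel(.018,.028,(.53,.60),(.14,.235)),44,49,1.57,"bb")
T=sel(.055,.07,(.56,.66),(.06,.17));print("tin",cv2.minEnclosingCircle(T[:,:2].astype(np.float32)))
```

```text
mat ((537.0170288085938, -69.71397399902344), (101.55789184570312, 163.49839782714844), 69.11236572265625)
carton 446 [520.9 131.2] 7.1470798841057555 8.650716422682052
jig 2346 [ 525.4 -343.7] 16.064318043873786 27.48031213654926
bed 837 [ 527.  -343.2] 15.956876477399337 7264.51756626998
stops 201
stops 201 [ 525.6 -343.8] 15.606830782642941 664.176068424186
[ 601.38252768 -322.09630313   24.3718615 ] [ 451.66932671 -364.74903866   24.25217579] [ 526.52592719 -343.42267089   24.31201864] 15.902056027972396 155.67052617125154
magazine 392 [562.7 310.3] 89.70474633318734 0.7784583857911684
bb 314 [561.9 215.2] 87.86102319726305 1.603444102874238
tin ((605.2677001953125, 115.84418487548828), 27.612987518310547)
```

jog_arm(series=[[[20,-20,0],[0,0,0.05],1],[[60,-60,0],[0,0,0.1],1],[[100,-101,0],[0,0,0.15],1],[[140,-142,0],[0,0,0.2],1],[[180,-183,0],[0,0,0.25],1],[[220,-224,0],[0,0,0.3],1],[[260,-265,0],[0,0,0.35],1],[[300,-306,0],[0,0,0.371],1]])

```text
time_s: 3.1
eef_pos: [0.4478, 0.2744, 0.2486]
tcp_rot: [0.0, -0.063, 0.998, 0.0]
ft_force: [0.2, 0.5, 0.3]
grip_width: 0.0851
```

jog_arm(series=[[[40,-40,-20],[0,0,0],1],[[80,-80,-40],[0,0,0],1],[[120,-120,-60],[0,0,0],1],[[150,-152,-80],[0,0,0],1],[[158,-160,-110],[0,0,0],1],[[158,-160,-130],[0,0,0],1],[[158,-160,-130],[0,0,0],1],[[158,-160,-130],[0,0,0],1]])

```text
time_s: 4.1
eef_pos: [0.605, 0.1161, 0.1192]
tcp_rot: [0.0, -0.062, 0.998, 0.0]
ft_force: [0.1, -0.5, 0.1]
grip_width: 0.0851
```

jog_arm(series=[[[0,0,-25],[0,0,0],1],[[0,0,-50],[0,0,0],1],[[0,0,-70],[0,0,0],1],[[0,0,-84],[0,0,0],1],[[0,0,-84],[0,0,0],-1],[[0,0,-84],[0,0,0],-1],[[0,0,-84],[0,0,0],-1],[[0,0,-84],[0,0,0],-1]])

```text
time_s: 5.1
eef_pos: [0.6056, 0.1161, 0.0356]
tcp_rot: [0.001, -0.062, 0.998, 0.0]
ft_force: [-1.5, 0.1, 6.2]
grip_width: 0.0529
```

jog_arm(series=[[[0,0,0],[0,0,0],-1],[[0,0,0],[0,0,0],-1],[[0,0,10],[0,0,0],-1],[[0,0,30],[0,0,0],-1],[[0,0,50],[0,0,0],-1],[[0,0,70],[0,0,0],-1],[[0,0,80],[0,0,0],-1],[[0,0,80],[0,0,0],-1]])

```text
time_s: 6.1
eef_pos: [0.6049, 0.1158, 0.1149]
tcp_rot: [0.001, -0.062, 0.998, 0.0]
ft_force: [0.1, -0.4, -2.5]
grip_width: 0.0528
```

jog_arm(series=[[[-3,-20,0],[0,0,0],-1],[[-9,-60,0],[0,0,0],-1],[[-15,-100,0],[0,0,0],-1],[[-21,-140,0],[0,0,0],-1],[[-27,-180,0],[0,0,0],-1],[[-29,-198,0],[0,0,0],-1],[[-29,-198,-20],[0,0,0],-1],[[-29,-198,-40],[0,0,0],-1]])

```text
time_s: 7.1
eef_pos: [0.5752, -0.0827, 0.0735]
tcp_rot: [-0.0, -0.062, 0.998, 0.0]
ft_force: [-0.2, 0.5, -2.5]
grip_width: 0.0526
```

jog_arm(series=[[[0,0,-15],[0,0,0],-1],[[0,0,-26],[0,0,0],-1],[[0,0,-32],[0,0,0],-1],[[0,0,-34],[0,0,0],-1],[[0,0,-35],[0,0,0],-1],[[0,0,-35],[0,0,0],-1],[[0,0,-35],[0,0,0],-1],[[0,0,-35],[0,0,0],-1]])

```text
time_s: 8.1
eef_pos: [0.5759, -0.0822, 0.0397]
tcp_rot: [0.0, -0.062, 0.998, -0.0]
ft_force: [-0.3, -0.1, -0.3]
grip_width: 0.0528
```

jog_arm(series=[[[0,0,0],[0,0,0],0],[[0,0,0],[0,0,0],1],[[0,0,0],[0,0,0],1],[[0,0,0],[0,0,0],1],[[0,0,25],[0,0,0],1],[[0,0,60],[0,0,0],1],[[0,0,90],[0,0,0],1],[[-10,40,90],[0,0,0],1]])

```text
time_s: 9.1
eef_pos: [0.5685, -0.0436, 0.1323]
tcp_rot: [0.003, -0.06, 0.998, -0.001]
ft_force: [0.1, 0.2, -0.6]
grip_width: 0.0854
```

jog_arm(series=[[[-10,40,0],[0,0,0],1],[[-20,80,0],[0,0,0],1],[[-30,120,0],[0,0,0],1],[[-42,160,0],[0,0,0],1],[[-45,173,0],[0,0,0],1],[[-45,173,-20],[0,0,0],1],[[-45,173,-20],[0,0,0],1],[[-45,173,-20],[0,0,0],1]])

```text
time_s: 10.1
eef_pos: [0.5209, 0.1302, 0.1096]
tcp_rot: [0.0, -0.062, 0.998, -0.0]
ft_force: [0.0, -0.2, 0.4]
grip_width: 0.0855
```

jog_arm(series=[[[0,1,-25],[0,0,0],1],[[0,1,-50],[0,0,0],1],[[0,1,-70],[0,0,0],1],[[0,1,-75],[0,0,0],1],[[0,1,-75],[0,0,0],-1],[[0,1,-75],[0,0,0],-1],[[0,1,-75],[0,0,0],-1],[[0,1,-75],[0,0,0],-1]])

```text
time_s: 11.1
eef_pos: [0.5217, 0.1319, 0.0356]
tcp_rot: [0.001, -0.062, 0.998, 0.0]
ft_force: [0.1, -1.1, 5.9]
grip_width: 0.0493
```

jog_arm(series=[[[0,0,0],[0,0,0],-1],[[0,0,0],[0,0,0],-1],[[0,0,10],[0,0,0],-1],[[0,0,30],[0,0,0],-1],[[0,0,50],[0,0,0],-1],[[0,0,70],[0,0,0],-1],[[0,0,80],[0,0,0],-1],[[0,0,80],[0,0,0],-1]])

```text
time_s: 12.1
eef_pos: [0.5209, 0.132, 0.1149]
tcp_rot: [0.001, -0.062, 0.998, 0.0]
ft_force: [-0.5, 0.3, -3.4]
grip_width: 0.0493
```

jog_arm(series=[[[-3,-20,0],[0,0,0],-1],[[-8,-60,0],[0,0,0],-1],[[-12,-100,0],[0,0,0],-1],[[-16,-140,0],[0,0,0],-1],[[-19,-175,0],[0,0,0],-1],[[-20,-185,0],[0,0,0],-1],[[-20,-185,-20],[0,0,0],-1],[[-20,-185,-40],[0,0,0],-1]])

```text
time_s: 13.1
eef_pos: [0.5001, -0.0534, 0.0735]
tcp_rot: [-0.0, -0.062, 0.998, 0.0]
ft_force: [-0.2, -0.2, -3.1]
grip_width: 0.0496
```

jog_arm(series=[[[0,0,-15],[0,0,0],-1],[[0,0,-26],[0,0,0],-1],[[0,0,-32],[0,0,0],-1],[[0,0,-34],[0,0,0],-1],[[0,0,-35],[0,0,0],-1],[[0,0,-35],[0,0,0],-1],[[0,0,-35],[0,0,0],-1],[[0,0,-35],[0,0,0],-1]])

```text
time_s: 14.1
eef_pos: [0.5009, -0.0532, 0.0396]
tcp_rot: [0.0, -0.062, 0.998, -0.0]
ft_force: [0.4, 0.4, -1.3]
grip_width: 0.0495
```

jog_arm(series=[[[0,0,0],[0,0,0],0],[[0,0,0],[0,0,0],1],[[0,0,0],[0,0,0],1],[[0,0,0],[0,0,0],1],[[0,0,25],[0,0,0],1],[[0,0,60],[0,0,0],1],[[0,0,90],[0,0,0],1],[[0,0,90],[0,0,0],1]])

```text
time_s: 15.1
eef_pos: [0.5026, -0.0534, 0.1317]
tcp_rot: [0.002, -0.062, 0.998, -0.0]
ft_force: [-0.1, -0.1, 0.7]
grip_width: 0.085
```

Run:
```python
from h import *
p=arm.get_image("side"); save(p,"side1.png")
p=arm.get_image("top"); save(p,"top1.png"); print(arm.sense()["eef_pos"])
```

```text
[ 0.5005216  -0.05318031  0.12905335]
```

View pics/side1.png

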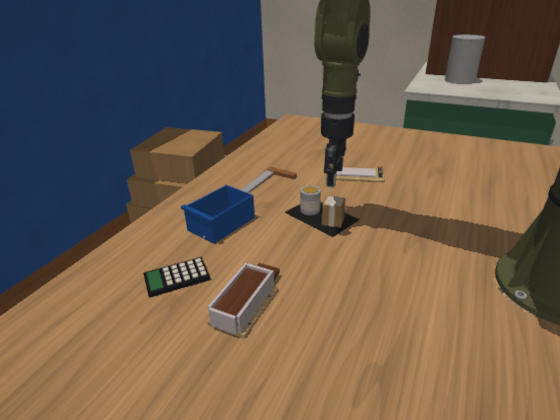

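jog_arm(series=[[[5,20,0],[0,0,0.15],1],[[14,55,0],[0,0,0.32],1],[[22,90,0],[0,0,0.49],1],[[30,125,0],[0,0,0.66],1],[[38,160,0],[0,0,0.83],1],[[46,195,0],[0,0,1.0],1],[[54,230,0],[0,0,1.17],1],[[61,255,0],[0,0,1.34],1]])

```text
time_s: 16.2
eef_pos: [0.5607, 0.203, 0.1273]
tcp_rot: [-0.001, -0.671, 0.742, 0.001]
ft_force: [-0.4, -1.0, 0.5]
grip_width: 0.0855
```

jog_arm(series=[[[0,4,0],[0,0,0.1],1],[[0,8,-25],[0,0,0.1],1],[[0,8,-50],[0,0,0.1],1],[[0,8,-65],[0,0,0.1],1],[[0,8,-65],[0,0,0.1],1],[[0,8,-65],[0,0,0.1],1]])

```text
time_s: 16.95
eef_pos: [0.5619, 0.2099, 0.0647]
tcp_rot: [0.0, -0.705, 0.709, -0.0]
ft_force: [-1.1, -0.1, -0.1]
grip_width: 0.0856
```

Run:
```python
from h import *
s=arm.sense(); q=s["tcp_rot"]; M=rot(q); print(s["eef_pos"],np.degrees(np.arctan2(M[1,1],M[0,1])),M[:,2],s["joint_positions"])
```

```text
[0.56194276 0.20988868 0.06470766] 179.6165016957659 [ 4.85913490e-04  1.76844287e-04 -9.99999866e-01] [ 3.57462004e-01  4.44131781e-01 -3.00556896e-01  8.25590575e-01
 -4.35447565e-06 -1.20664106e+00]
```

jog_arm(series=[[[0,0,-15],[0,0,0],1],[[0,0,-28],[0,0,0],1],[[0,0,-38],[0,0,0],1],[[0,0,-42],[0,0,0],1],[[0,0,-42],[0,0,0],-1],[[0,0,-42],[0,0,0],-1],[[0,0,-42],[0,0,0],-1],[[0,0,-42],[0,0,0],-1]])

```text
time_s: 17.95
eef_pos: [0.562, 0.21, 0.023]
tcp_rot: [0.0, -0.705, 0.709, -0.0]
ft_force: [-0.8, -1.5, 6.2]
grip_width: 0.0483
```

jog_arm(series=[[[0,0,0],[0,0,0],-1],[[0,0,0],[0,0,0],-1],[[0,0,0],[0,0,0],-1]])

```text
time_s: 18.32
eef_pos: [0.562, 0.2099, 0.023]
tcp_rot: [0.0, -0.705, 0.709, -0.0]
ft_force: [-1.1, -0.5, 5.9]
grip_width: 0.0482
```

jog_arm(series=[[[0,-8,0],[0,0,0],-1],[[0,-20,0],[0,0,0],-1],[[0,-35,0],[0,0,0],-1],[[0,-50,0],[0,0,0],-1],[[0,-65,0],[0,0,0],-1],[[0,-80,0],[0,0,0],-1],[[0,-95,0],[0,0,0],-1],[[0,-110,0],[0,0,0],-1]])

```text
time_s: 19.32
eef_pos: [0.5609, 0.0981, 0.0218]
tcp_rot: [-0.001, -0.705, 0.71, -0.0]
ft_force: [0.1, -0.1, -0.1]
grip_width: 0.0482
```

jog_arm(series=[[[0,0,0],[0,0,0],-1],[[0,0,5],[0,0,0],-1],[[0,0,20],[0,0,0],-1],[[0,0,50],[0,0,0],-1],[[0,0,80],[0,0,0],-1],[[0,0,100],[0,0,0],-1],[[0,0,100],[0,0,0],-1]])

```text
time_s: 20.2
eef_pos: [0.5634, 0.1006, 0.125]
tcp_rot: [0.002, -0.705, 0.709, -0.001]
ft_force: [-0.3, 0.7, -1.0]
grip_width: 0.0483
```

Run:
```python
from h import *
s=arm.sense(); M=rot(s["tcp_rot"]); print(s["eef_pos"],np.degrees(np.arctan2(M[1,1],M[0,1])),s["grip_width"],s["ft_force"],s["ft_torque"])
p=arm.get_image("side"); save(p,"side2.png")
p=arm.get_image("top"); save(p,"top2.png")
w=cloud(p); np.save("top2.npy",w)
m=(w[...,2]>.085)&(w[...,2]<.118)&(w[...,1]>.105)&(w[...,1]<.3)&(abs(w[...,0]-.56)<.06)
P=w[m]*1000; print(len(P),P.min(0),P.max(0),np.median(P,0)) if len(P) else 0
```

```text
[0.56335315 0.1006242  0.12500857] 179.66733648927757 0.04831396219175106 [-0.33288633  0.73650271 -0.97964968] [-0.00298637 -0.00299301 -0.02386594]
```

View pics/side2.png

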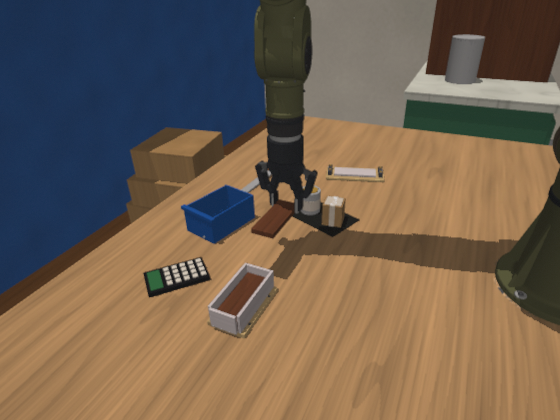

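View pics/top2.png

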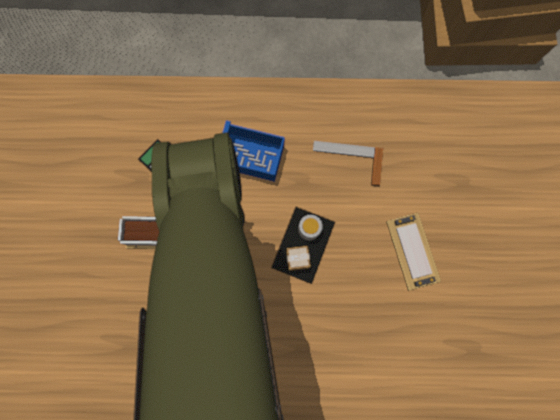

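Run:
```python
from h import *
p=arm.get_image("side"); w=cloud(p); np.save("side3.npy",w); s=arm.sense(); print(s["eef_pos"])
im=p["frame"].astype(int)
z=w[...,2]
m=(z>.10)&(z<.135)&(w[...,1]>.09)&(w[...,1]<.3)&(abs(w[...,0]-.56)<.05)
print(m.sum())
r=arm.regions_of(p,"bottom_board")
for d in r[:3]:
    k=d["mask"]; P=w[k]; P=P[~np.isnan(P[:,0])]; print(d["score"],k.sum(),np.round(np.percentile(P*1000,[2,50,98],axis=0),1))
v,u=np.mgrid[:420,:560]
red=(im[...,0]>im[...,1]*1.6)&(im[...,0]<150)
k=m&red; n,L,st,_=cv2.connectedComponentsWithStats(k.astype(np.uint8)); L=L==1+np.argmax(st[1:,4]); P=w[L]*1000
print(len(P),np.round(np.percentile(P,[1,50,99],axis=0),1))
t=P[P[:,2]>np.median(P[:,2])-6]
A=np.c_[t[:,:2]-t[:,:2].mean(0),np.ones(len(t))];print("plane",np.linalg.lstsq(A,t[:,2],rcond=None)[0])
print(cv2.minAreaRect(t[:,:2].astype(np.float32)), t[:,1].max())
```

```text
[0.56106108 0.09997397 0.12177838]
1037
0.73 908 [[535.9  90.5 110.9]
 [557.8 166.7 121. ]
 [584.2 215.6 122.7]]
702 [[536.1  98.8 111.8]
 [559.1 170.7 121.1]
 [583.6 216.  122.9]]
plane [ 5.31898182e-03 -6.91382127e-03  1.20957930e+02]
((559.9228515625, 153.3170928955078), (126.25592803955078, 48.94090270996094), 89.73772430419922) 216.4951531090108
```

jog_arm(series=[[[-4,-20,0],[0,0,-0.06],-1],[[-12,-60,0],[0,0,-0.2],-1],[[-20,-105,0],[0,0,-0.34],-1],[[-28,-150,0],[0,0,-0.48],-1],[[-37,-195,0],[0,0,-0.62],-1],[[-45,-240,0],[0,0,-0.76],-1],[[-53,-285,0],[0,0,-0.9],-1],[[-61,-330,0],[0,0,-1.03],-1]])

```text
time_s: 21.4
eef_pos: [0.4989, -0.2323, 0.1216]
tcp_rot: [-0.001, -0.261, 0.965, 0.0]
ft_force: [0.6, -0.6, -0.3]
grip_width: 0.0482
```

jog_arm(series=[[[-8,-45,0],[0,0,-0.1],-1],[[-16,-85,0],[0,0,-0.18],-1],[[-22,-115,0],[0,0,-0.23],-1],[[-23,-126,-10],[0,0,-0.256],-1],[[-23,-127,-25],[0,0,-0.256],-1],[[-23,-127,-40],[0,0,-0.256],-1],[[-23,-127,-50],[0,0,-0.256],-1],[[-23,-127,-50],[0,0,-0.256],-1]])

```text
time_s: 22.4
eef_pos: [0.4771, -0.3559, 0.071]
tcp_rot: [-0.001, -0.139, 0.99, 0.001]
ft_force: [-0.1, 1.2, -0.3]
grip_width: 0.0483
```

jog_arm(series=[[[0,0,0],[0,0,0],-1],[[0,0,0],[0,0,0],-1]])

```text
time_s: 22.65
eef_pos: [0.4781, -0.3574, 0.073]
tcp_rot: [0.0, -0.139, 0.99, -0.0]
ft_force: [-0.1, 0.3, -1.7]
grip_width: 0.0485
```

Run:
```python
from h import *
p=arm.get_image("top"); save(p,"top3.png"); w=cloud(p); np.save("top3.npy",w)
p=arm.get_image("side"); save(p,"side3.png"); w=cloud(p); np.save("side4.npy",w)
s=arm.sense(); M=rot(s["tcp_rot"]); print(s["eef_pos"],np.degrees(np.arctan2(M[1,1],M[0,1])),s["grip_width"],s["ft_force"])
```

```text
[ 0.47798867 -0.35739515  0.07287929] 105.94595480300376 0.04864242499870024 [ 0.87636695  0.26660481 -0.88061841]
```

View pics/top3.png

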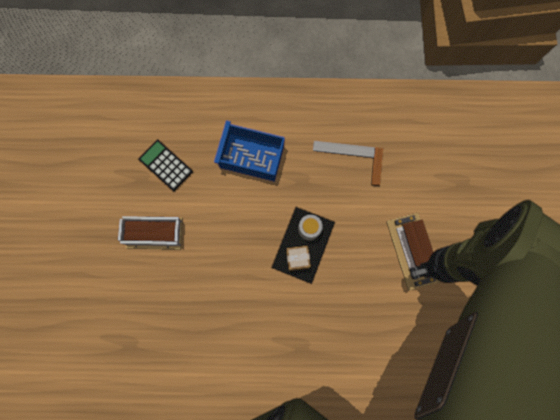

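View pics/side3.png

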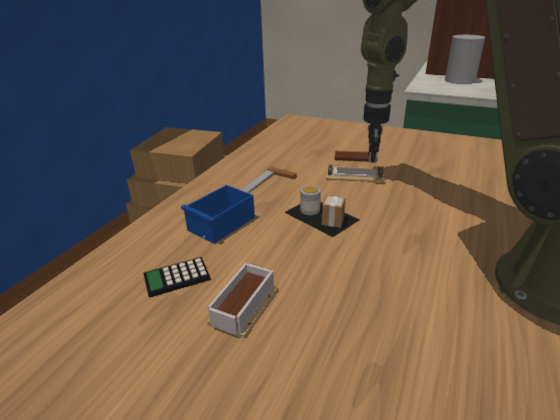

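Run:
```python
from h import *
w=np.load("top3.npy")*1000
im=cv2.imread("pics/top3.png")[:,:,::-1].astype(int)
m=(w[...,2]>62)&(w[...,2]<82)&(w[...,0]>470)&(w[...,0]<620)&(abs(w[...,1]+345)<70)&(im[...,0]>im[...,1]*1.5)
n,L,st,_=cv2.connectedComponentsWithStats(m.astype(np.uint8)); P=w[L==1+np.argmax(st[1:,4])]
a=np.radians(15.95);ex=np.array([np.cos(a),np.sin(a)]);ey=np.array([-ex[1],ex[0]])
d=P[:,:2]-[525.5,-343.7]
print(len(P),"z",np.median(P[:,2]),"x",np.percentile(d@ex,[0,2,98,100]),"y",np.percentile(d@ey,[0,2,98,100]))
print(cv2.minAreaRect(P[:,:2].astype(np.float32)))
tcp=np.array([478,-357.4])-[525.5,-343.7];print(tcp@ex,tcp@ey)
```

```text
808 z 72.15575235528271 x [-36.16023715 -31.07972183  62.13228479  64.38336404] y [-26.09088075 -23.00050054  23.81314418  25.41684321]
((538.5442504882812, -339.7518615722656), (100.81656646728516, 49.999183654785156), 14.426569938659668)
-49.436076739579924 -0.11965198855066639
```

Run:
```python
from h import *
w=np.load("top3.npy")*1000
im=cv2.imread("pics/top3.png")[:,:,::-1].astype(int)
m=(w[...,2]>62)&(w[...,2]<82)&(w[...,0]>470)&(w[...,0]<620)&(abs(w[...,1]+345)<70)&(im[...,0]>im[...,1]*1.5)
n,L,st,_=cv2.connectedComponentsWithStats(m.astype(np.uint8)); P=w[L==1+np.argmax(st[1:,4])]
a=np.radians(15.95);ex=np.array([np.cos(a),np.sin(a)]);ey=np.array([-ex[1],ex[0]])
d=P[:,:2]-[525.5,-343.7];x=d@ex;y=d@ey
R_=[]
for b in np.arange(-30,60,6):
    k=(x>=b)&(x<b+6); R_.append((b+3,y[k].min(),y[k].max()))
R_=np.round(R_,1);print(R_.tolist())
for c in(1,2):print(np.degrees(np.polyfit(R_[:,0],R_[:,c],1)[0]))
```

```text
[[-27.0, -12.6, 23.8], [-21.0, -18.1, 25.2], [-15.0, -24.1, 25.3], [-9.0, -24.2, 24.6], [-3.0, -22.7, 24.7], [3.0, -23.7, 24.9], [9.0, -24.4, 24.1], [15.0, -23.0, 25.2], [21.0, -23.0, 24.3], [27.0, -24.1, 24.1], [33.0, -22.8, 24.0], [39.0, -24.5, 23.8], [45.0, -23.5, 23.7], [51.0, -23.8, 22.8], [57.0, -22.8, 23.3]]
-3.5298292735738097
-1.11181095959911
```

jog_arm(series=[[[0,0,-12],[0,0,0],-1],[[0,0,-24],[0,0,0],-1],[[0,0,-34],[0,0,0],-1],[[0,0,-40],[0,0,0],-1],[[0,0,-43],[0,0,0],-1],[[0,0,-45],[0,0,0],-1],[[0,0,-46],[0,0,0],-1],[[0,0,-46],[0,0,0],-1]])

```text
time_s: 23.75
eef_pos: [0.4781, -0.3577, 0.0274]
tcp_rot: [0.0, -0.139, 0.99, -0.001]
ft_force: [-1.6, 0.3, 5.1]
grip_width: 0.0484
```

Run:
```python
from h import *
p=arm.get_image("side"); w=cloud(p)*1000
s=arm.sense(); M=rot(s["tcp_rot"]); print(s["eef_pos"],np.degrees(np.arctan2(M[1,1],M[0,1])),s["grip_width"],s["ft_force"],s["ft_torque"])
im=p["frame"].astype(int)
m=(w[...,2]>15)&(w[...,2]<60)&(w[...,0]>470)&(w[...,0]<620)&(abs(w[...,1]+345)<70)&(im[...,0]>im[...,1]*1.5)
print(m.sum(),np.median(w[m],0))
```

```text
[ 0.47806485 -0.3576935   0.02740167] 105.93537202997736 0.048403907409963955 [-0.76966135 -0.06364687  5.08460242] [0.15924768 0.39268611 0.00790279]
268 [ 535.17112267 -329.16282907   25.50672087]
```

jog_arm(series=[[[0,0,0],[0,0,0],0.3],[[0,0,0],[0,0,0],1],[[0,0,0],[0,0,0],1],[[0,0,0],[0,0,0],1],[[0,0,10],[0,0,0],1],[[0,0,40],[0,0,0],1],[[0,0,80],[0,0,0],1],[[0,0,100],[0,0,0],1]])

```text
time_s: 24.8
eef_pos: [0.4787, -0.358, 0.1294]
tcp_rot: [0.001, -0.139, 0.99, -0.001]
ft_force: [0.0, -0.2, -0.4]
grip_width: 0.0857
```

jog_arm(series=[[[5,40,0],[0,0,-0.02],1],[[10,80,0],[0,0,-0.04],1],[[15,120,0],[0,0,-0.06],1],[[18,160,0],[0,0,-0.08],1],[[21,200,0],[0,0,-0.1],1],[[23,240,0],[0,0,-0.12],1],[[23,280,0],[0,0,-0.14],1],[[23,304,0],[0,0,-0.155],1]])

```text
time_s: 25.8
eef_pos: [0.5006, -0.0515, 0.1271]
tcp_rot: [0.0, -0.062, 0.998, 0.0]
ft_force: [0.5, -0.8, 0.4]
grip_width: 0.0852
```

Run:
```python
from h import *
p=arm.get_image("top"); save(p,"top4.png"); w=cloud(p)*1000; np.save("top4.npy",w)
s=arm.sense(); M=rot(s["tcp_rot"]); print(s["eef_pos"],np.degrees(np.arctan2(M[1,1],M[0,1])))
im=p["frame"].astype(int)
m=(w[...,2]>16)&(w[...,2]<35)&(w[...,0]>440)&(w[...,0]<620)&(abs(w[...,1]+345)<80)&(im[...,0]>im[...,1]*1.5)&(im[...,0]<130)
n,L,st,_=cv2.connectedComponentsWithStats(m.astype(np.uint8)); P=w[L==1+np.argmax(st[1:,4])]
print(len(P),np.median(P,0),cv2.minAreaRect(P[:,:2].astype(np.float32)))
a=np.radians(15.95);ex=np.array([np.cos(a),np.sin(a)]);ey=np.array([-ex[1],ex[0]])
d=P[:,:2]-[525.5,-343.7];x=d@ex;y=d@ey
print(x.min(),x.max(),y.min(),y.max())
A=np.c_[x,y,np.ones(len(x))];print(np.linalg.lstsq(A,P[:,2],rcond=None)[0])
c=cv2.resize(p["frame"][190:310,360:470,::-1],None,fx=5,fy=5,interpolation=cv2.INTER_CUBIC);cv2.imwrite("pics/jig4.png",c)
```

```text
[ 0.50054685 -0.04954552  0.12706604] 97.16449989220654
980 [ 524.36241872 -343.50192497   26.2482214 ] ((525.4393310546875, -343.7858581542969), (126.27037811279297, 48.95526123046875), 15.012506484985352)
-63.30428280859618 62.83351349145518 -25.44315196502528 25.236858552260006
[-3.29697044e-03  7.28320675e-03  2.62425438e+01]
```

View pics/jig4.png

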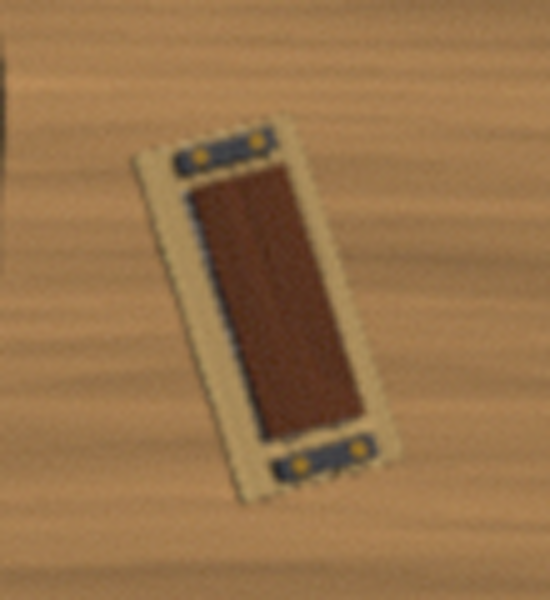

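jog_arm(series=[[[0,0,-10],[0,0,0],1],[[0,0,-20],[0,0,0],1],[[0,0,-20],[0,0,0],1],[[0,0,-20],[0,0,0],1]])

```text
time_s: 26.35
eef_pos: [0.5004, -0.0538, 0.1061]
tcp_rot: [-0.0, -0.061, 0.998, 0.0]
ft_force: [-0.1, 0.3, 0.2]
grip_width: 0.0852
```

jog_arm(series=[[[0,0,-20],[0,0,0],1],[[0,0,-45],[0,0,0],1],[[0,0,-60],[0,0,0],1],[[0,0,-66],[0,0,0],1],[[0,0,-66],[0,0,0],-1],[[0,0,-66],[0,0,0],-1],[[0,0,-66],[0,0,0],-1],[[0,0,-66],[0,0,0],-1]])

```text
time_s: 27.35
eef_pos: [0.5015, -0.0532, 0.0413]
tcp_rot: [0.001, -0.062, 0.998, -0.0]
ft_force: [-0.8, -0.3, 5.5]
grip_width: 0.0494
```

jog_arm(series=[[[0,0,0],[0,0,0],-1],[[0,0,0],[0,0,0],-1],[[0,0,10],[0,0,0],-1],[[0,0,30],[0,0,0],-1],[[0,0,50],[0,0,0],-1],[[0,0,70],[0,0,0],-1],[[0,0,75],[0,0,0],-1],[[0,0,75],[0,0,0],-1]])

```text
time_s: 28.35
eef_pos: [0.5004, -0.0532, 0.1152]
tcp_rot: [-0.0, -0.062, 0.998, -0.0]
ft_force: [1.5, 0.7, -2.8]
grip_width: 0.0491
```

jog_arm(series=[[[2,20,0],[0,0,0],-1],[[7,60,0],[0,0,0],-1],[[12,100,0],[0,0,0],-1],[[16,140,0],[0,0,0],-1],[[19,173,0],[0,0,0],-1],[[20,184,0],[0,0,0],-1],[[20,184,-20],[0,0,0],-1],[[20,184,-40],[0,0,0],-1]])

```text
time_s: 29.35
eef_pos: [0.5201, 0.1303, 0.0742]
tcp_rot: [-0.0, -0.062, 0.998, -0.0]
ft_force: [0.2, -0.8, -3.9]
grip_width: 0.0493
```

jog_arm(series=[[[0,0,-15],[0,0,0],-1],[[0,0,-26],[0,0,0],-1],[[0,0,-33],[0,0,0],-1],[[0,0,-36],[0,0,0],-1],[[0,0,-38],[0,0,0],-1],[[0,0,-38],[0,0,0],-1],[[0,0,-38],[0,0,0],-1],[[0,0,-38],[0,0,0],-1]])

```text
time_s: 30.35
eef_pos: [0.5208, 0.1309, 0.0375]
tcp_rot: [0.0, -0.062, 0.998, 0.0]
ft_force: [0.0, -0.5, -2.6]
grip_width: 0.0493
```

jog_arm(series=[[[0,0,-1],[0,0,0],-1],[[0,0,-1],[0,0,0],-1],[[0,0,-1],[0,0,0],0],[[0,0,-1],[0,0,0],1],[[0,0,-1],[0,0,0],1],[[0,0,-1],[0,0,0],1],[[0,0,25],[0,0,0],1],[[0,0,60],[0,0,0],1]])

```text
time_s: 31.35
eef_pos: [0.5196, 0.1306, 0.097]
tcp_rot: [-0.001, -0.062, 0.998, -0.0]
ft_force: [1.0, -0.6, 0.5]
grip_width: 0.0856
```

jog_arm(series=[[[0,0,20],[0,0,0],1],[[11,-40,20],[0,0,0],1],[[22,-85,20],[0,0,0],1],[[33,-130,20],[0,0,0],1],[[44,-175,20],[0,0,0],1],[[53,-208,20],[0,0,0],1],[[55,-214,10],[0,0,0],1],[[55,-214,10],[0,0,0],1]])

```text
time_s: 32.35
eef_pos: [0.5745, -0.0829, 0.106]
tcp_rot: [-0.001, -0.061, 0.998, 0.0]
ft_force: [-0.3, -0.3, -0.2]
grip_width: 0.0857
```

jog_arm(series=[[[0,0,0],[0,0,0],1],[[0,0,0],[0,0,0],1]])

```text
time_s: 32.6
eef_pos: [0.5755, -0.0821, 0.1075]
tcp_rot: [0.0, -0.062, 0.998, 0.0]
ft_force: [1.6, -0.9, -0.2]
grip_width: 0.0856
```

jog_arm(series=[[[0,0,-20],[0,0,0],1],[[0,0,-45],[0,0,0],1],[[0,0,-60],[0,0,0],1],[[0,0,-67],[0,0,0],1],[[0,0,-67],[0,0,0],-1],[[0,0,-67],[0,0,0],-1],[[0,0,-67],[0,0,0],-1],[[0,0,-67],[0,0,0],-1]])

```text
time_s: 33.6
eef_pos: [0.5765, -0.0833, 0.0414]
tcp_rot: [0.001, -0.062, 0.998, -0.0]
ft_force: [-0.2, 0.3, 7.1]
grip_width: 0.0529
```

jog_arm(series=[[[0,0,0],[0,0,0],-1],[[0,0,0],[0,0,0],-1],[[0,0,10],[0,0,0],-1],[[0,0,30],[0,0,0],-1],[[0,0,50],[0,0,0],-1],[[0,0,70],[0,0,0],-1],[[0,0,75],[0,0,0],-1],[[0,0,75],[0,0,0],-1]])

```text
time_s: 34.6
eef_pos: [0.5754, -0.0832, 0.1152]
tcp_rot: [-0.0, -0.062, 0.998, -0.0]
ft_force: [0.4, -0.8, -2.5]
grip_width: 0.0529
```

jog_arm(series=[[[3,20,0],[0,0,0],-1],[[9,60,0],[0,0,0],-1],[[15,100,0],[0,0,0],-1],[[21,140,0],[0,0,0],-1],[[27,182,0],[0,0,0],-1],[[30,199,0],[0,0,0],-1],[[30,199,-20],[0,0,0],-1],[[30,199,-40],[0,0,0],-1]])

```text
time_s: 35.6
eef_pos: [0.6052, 0.1164, 0.0743]
tcp_rot: [-0.0, -0.062, 0.998, -0.0]
ft_force: [-0.7, 0.0, -2.9]
grip_width: 0.0528
```

jog_arm(series=[[[0,0,-15],[0,0,0],-1],[[0,0,-26],[0,0,0],-1],[[0,0,-33],[0,0,0],-1],[[0,0,-36],[0,0,0],-1],[[0,0,-38],[0,0,0],-1],[[0,0,-38],[0,0,0],-1],[[0,0,-39],[0,0,0],-1],[[0,0,-39],[0,0,0],-1]])

```text
time_s: 36.6
eef_pos: [0.6059, 0.1159, 0.0374]
tcp_rot: [0.001, -0.062, 0.998, 0.0]
ft_force: [-3.0, -0.4, 6.0]
grip_width: 0.0531
```

Contact made; release, lift and back off towards the base side, clear of the view.

jog_arm(series=[[[0,0,0],[0,0,0],0],[[0,0,0],[0,0,0],1],[[0,0,0],[0,0,0],1],[[0,0,0],[0,0,0],1],[[0,0,25],[0,0,0],1],[[0,0,60],[0,0,0],1],[[0,0,110],[0,0,0],1],[[0,0,150],[0,0,0],1]])

```text
time_s: 37.6
eef_pos: [0.6059, 0.1159, 0.1882]
tcp_rot: [0.001, -0.062, 0.998, 0.0]
ft_force: [0.6, -0.4, 0.1]
grip_width: 0.0853
```

jog_arm(series=[[[-10,-40,20],[0,0,0],1],[[-20,-80,40],[0,0,0],1],[[-30,-120,50],[0,0,0],1],[[-40,-160,50],[0,0,0],1],[[-50,-200,50],[0,0,0],1],[[-60,-230,50],[0,0,0],1],[[-60,-230,50],[0,0,0],1],[[-60,-230,50],[0,0,0],1]])

```text
time_s: 38.6
eef_pos: [0.5457, -0.1138, 0.2363]
tcp_rot: [0.0, -0.062, 0.998, 0.0]
ft_force: [0.6, 0.1, -0.1]
grip_width: 0.0857
```

Run:
```python
from h import *
p=arm.get_image("side"); save(p,"side5.png")
p=arm.get_image("top"); save(p,"top5.png"); w=cloud(p)
def sel(zl,zh,xr,yr):
    m=(w[...,2]>zl)&(w[...,2]<zh)&(w[...,0]>xr[0])&(w[...,0]<xr[1])&(w[...,1]>yr[0])&(w[...,1]<yr[1])
    n,L,st,_=cv2.connectedComponentsWithStats(m.astype(np.uint8));P=w[L==1+np.argmax(st[1:,4])]*1000
    r=cv2.minAreaRect(P[:,:2].astype(np.float32));print(len(P),np.round(P.mean(0),1),np.round(r[0],1),np.round(r[1],1),r[2]);return P
T=sel(.05,.075,(.56,.66),(.06,.17)); print(cv2.minEnclosingCircle(T[:,:2].astype(np.float32)))
sel(.05,.075,(.47,.56),(.07,.19)); sel(.028,.04,(.5,.62),(.2,.42));sel(.016,.04,(.42,.63),(-.46,-.23))
print(arm.sense()["eef_pos"],arm.sense()["time_s"])
```

```text
403 [605.  115.4  63.5] [605.1 115.9] [53.3 53.6] 1.735063076019287
((605.5680541992188, 115.67251586914062), 27.31169891357422)
452 [519.5 130.   60.7] [519.7 130.5] [49.8 50.9] 8.362588882446289
1078 [563.5 313.3  34.4] [564.  313.9] [130.   52.9] 89.5571517944336
134 [ 494.8 -371.5   26.2] [ 500.3 -367.7] [66.9 19. ] 14.149636268615723
[ 0.54588613 -0.11328535  0.23625056] 38.7
```

View pics/side5.png

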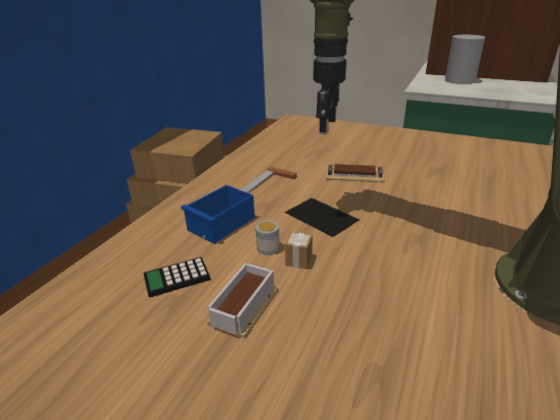

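View pics/top5.png

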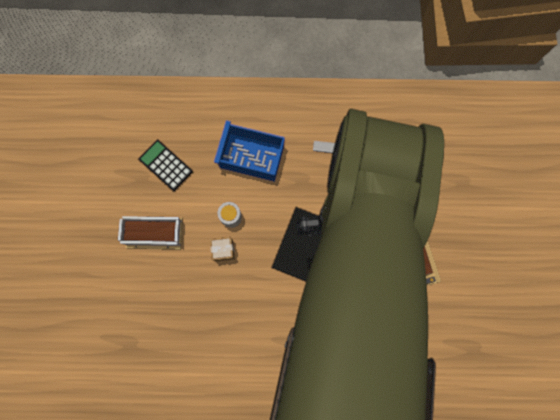

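```bash
python3 -c "
from bench import arm
print(arm.finish_job())"
```

```text
the job is handed in; nothing more can be done
None
```

The job is done and handed in at about 39 s. The tin and the carton went aside upright on the mat. The bottom board was then drawn out by its end and laid on the jig bed, and both things went back where they stood.

- **Board:** the camera check after release put it within about 0.3 mm of the jig's centre. It lies flat with its top at 26 mm, and is square to within about 1°. The angle readings scattered: a rectangle fit gave 15.0°, against the jig's 15.95°. In the last top view the arm hid most of the board, but the side view still shows it between the stops.
- **Tin and carton:** the tin is back within about 0.5 mm. The carton is within about 1.4 mm, and turned by 1–2° at most. Both are upright.
- **Other boards:** these dropped 12 mm as expected and stayed in the magazine. The last fit of the top board reads about 1 mm different along y from the first, which is within the measuring error.
- **Bystanders:** the bin and the calculator look unmoved in the last top view. The square is partly hidden there, but unchanged in the side view.

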